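# Tool up the bench tube bender

## Robot

A 6-joint arm with a two-finger parallel gripper is mounted at the origin on the work surface. World frame = base frame: x ahead of the robot, y to its left, z up, the work surface at z = 0. Lengths are in m, angles in rad, forces in N, time in s.
With the tool pointing down it reaches from about 0.425 to 0.95 m from the base axis. Payload 14.7 kg.
Tool frame: the origin (TCP) lies on the centre line of the jaws, within the pads' length; the fingertips stand arm.tip_extent ahead of it and the grasp point (between the pads) lies 2 mm behind it (arm.tip_extent is the distance from the TCP to the fingertips, in m); y points along the fingers, z is the direction in which the jaws open and shut, and the axes are right-handed (so a half turn about y gives the same grasp; the last joint's range is limited). The gripper opens to 85 mm and grips with 20 to 120 N. Pads are 22 mm wide; open, the fingers measure 114 mm over their backs; the gripper's body (76 mm by 85 mm) begins 54 mm behind the grasp point. The pads swing forward as they close: fully open they stand 13 mm farther back than shut.
Start: joints at [1.299, 0.48, 1.596, -0, 1.065, -0.047], TCP at [0.145, 0.634, 0.248] pointing down, gripper open.
Joint ranges: [-2.75, 2.75], [-0.82, 2.05], [0.23, 2.67], [-1.56, 4.7], [0.09, 2.69], [-2.92, 2.92]. Speed limits (rad/s): [1.89, 1.89, 2.39, 3.01, 3.01, 3.01].

## Interface

Orientations are given as a 3x3 rotation matrix whose columns are the frame's x, y, z axes.
In Python, from plant import arm gives the robot as it stands.
- The arm moves only by the tool servo_tool, never from a script. Its argument "rows" is a list of rows, each a list of 6 numbers: the shift along the world's x, y, z in m, then the turn, a rotation vector about the world's x, y, z in rad. A call has 1 to 20 rows; each row shifts and turns the commanded pose from where the row before left it; what a row does not reach is not made up. A row lasts 1/12 s, in which the tool goes at most 41.7 mm and 7.16 degrees, less where a joint would pass 70% of its speed; a pose out of reach is approached as far as the arm can. A call is refused whole if a number of a shift passes 0.0417 or a number of a turn 0.125, either way. A call with a gripper value outside its range is refused whole. "grip" is the finger opening in m, from 0 to 0.0854, set as the call begins (left out, the last holds). The fingers move at their own pace and stop on an object; the grip force is fixed at half the most. Time passes only in rows, so rows that do not move let the fingers close. It gives the time, the measured TCP pose, the force and the opening at its end, in the units of the state.
- arm.read_state(): the state, without advancing time (a new reading comes with each control period).
- arm.camera(name): name is "scene" or "side" or "wrist"; returns the picture (480x640x3 uint8, red, green, blue); there is no depth.
- arm.camera_model(name): a dict with "fx", "fy", "cx", "cy" (pixels), "dist" ([k1, k2, p1, p2, k3] as OpenCV has them; the pictures are not rectified), "pose" (4x4, takes a point from camera to world coordinates). Camera axes: x right, y down, z forward; pixel columns grow to the right and rows downward; lengths in m; the calibration is good to about 2 mm. A picture is of the moment at which its call begins: read the wrist's pose just before it. camera_model takes no time and is no camera call; for the wrist camera it gives the pose at the moment of the call.
- arm.hand_in(): hands the job in, once; it reports no verdict.
The state is a dict: "clock": time; "joint_positions": joint angles; "qd": joint speeds; "effort": joint torques, N m; "ee_pos": TCP position; "ee_rot": TCP orientation; "force": force on the tool from outside, world axes, zero at the start; "ft_torque": the same for the moment, N m; "finger_gap": finger opening in m.
Only numpy, scipy, OpenCV 4.12 (cv2) and the standard library are available. Lean on these libraries where they do the work, as an engineer would, in place of code of your own. Each camera call takes 0.05 s, during which the arm holds its last target.

## Task

Tool up the bench tube bender for the next bend. Lower the larger of the two bending formers over the drive shaft, turned so that its D-shaped bore matches the flat, until it sits fully down on the shaft's collar; and slide the guide block by its foot into the slideway, grooved side towards the drive shaft, until it is fully home and the spring catch has clicked out behind it. Leave the smaller former and the bent tube where they lie.

Things in the scene. Friction and masses are not known exactly. Their poses are not given: they have to be found in the camera images.
- former_grip (a point): Larger former: loose aluminium half disc, radius 65 mm, 28 thick, rim grooved, with a boss to 76 mm above its underside, 0.75 kg. Boss 56 across with two flats 46 apart facing +-y: grip there, above the disc. D-bore along z, right through: 29 diameter, flat 9.5 from axis on -x side. Point: on the bore axis, 52 above the underside, half-way up the boss. z up; +x to the middle of the rim.
- small_former_grip (a point): Smaller former, loose, to be left alone: same shape, half disc of radius 45 mm, 22 mm thick, boss to 64 mm. The point is on its axis, 43 mm above its underside; axes as for the larger former.
- driver_seat (a point): Bender's drive shaft: this point is on its axis on the 64 mm wide collar where the former's underside rests, 125 mm above the bench. Shaft stands 62 mm above it, 26 mm diameter, flat 8 mm from axis on the -x side, top 5 mm bevelled by 3 mm. z up; +x away from the flat (the seated former's axes agree), within 0.4 rad of slide_home's +y. Stiffly geared: it does not turn in use.
- block_grip (a point): Guide block, loose aluminium, 0.65 kg, standing on its foot: body 36 mm wide (x), 100 mm long (y); foot 56 wide (x), 100 long, 8 high, ends bevelled; 72 mm high over all; tube groove along its -x side. The point is the centre of the body above the foot, 40 mm above the underside: grip across x here or higher, so that the fingers clear the slideway's lips. z up, y along it.
- block_groove (a point): Middle of the guide block's half-round tube groove (19 mm wide, along the whole -x side): on the -x side face, 18 mm from the middle plane, 26 mm above the underside. Axes as block_grip.
- slide_home (a point): On the slideway's floor (113 mm above the bench), under the centre of the block when fully home, its front end at the end stop 50 mm on in +y; block_grip is then 40 mm above. +y is the way in, -x towards the drive shaft; the block's axes agree. Side walls 60 mm apart; lips 41 mm apart overhang the foot, 10.5 to 15 mm above the floor: entry only from the mouth.
- slide_mouth (a point): Mouth of the slideway, on its floor and middle line, 107 mm before slide_home in -y; axes as slide_home. Walls and lips begin here, flared over the first 12 mm. Before it (-y) the same flat floor goes on for 63 mm as an open apron 96 mm wide, where the block's foot can be set down and slid in.
- catch_nose (a point): Locking corner of the spring catch, 8 mm above the slideway's floor: a bevelled brass bolt in the +x wall, 52.5 mm before slide_home in -y, reaching 11 mm into the way between the walls. Its bevel faces the mouth, its square face the end stop; a low housing (16 mm) and knob lie outside the wall. Axes as slide_home.
- catch (a joint): Travel of the spring catch (m): 0 sprung out, growing as it is pushed aside, at most 0.014. The foot pushes it back 7 to 11 mm against a spring of 2 N (out) to 5 N and rubs along it to the end; sliding in on line takes under 15 N. It springs out behind the block's rear end in the last 2.5 mm before the stop.
- bent_tube: Loose bent piece of 18 mm steel tube, legs of 90 mm at right angles, lying on the bench, to be left alone. Origin on the bench at the start of the bend.
Not all that is in view belongs to the job. What is shaped like the part that bears former_grip but black or turquoise is not meant. What is shaped like the part that bears block_grip but yellow is not meant.

How it is judged:
On the way:
1. the guide block, in the slideway, pushes the spring catch aside (value of joint catch above 0.004 m and z of block_grip in the frame of slide_home below 0.046 m and y of block_grip in the frame of slide_home below -0.008 m), for 0.1 s.
At the end, for the whole second after the job is handed in: Larger former down on the collar (3 mm in height, 5 mm sideways, upright within 0.06 rad, turned within 0.2 rad); guide block upright in the slideway within 5 mm of fully home, groove towards the drive shaft; spring catch out behind it (under 2 mm pushed back) (z of former_grip in the frame of driver_seat below 0.055 m and horizontal distance between former_grip and driver_seat below 0.005 m and angle between each of former_grip, block_grip's own z axis and vertical below 0.06 rad and angle between the x axis of former_grip and the x axis of driver_seat, either way round below 0.2 rad and value of joint catch below 0.002 m and y of block_grip in the frame of slide_home between -0.005 and 0.004 m and x of block_groove in the frame of slide_home between -0.024 and -0.012 m and z of block_grip in the frame of slide_home below 0.044 m); the robot touches nothing.
It fails at once if the smaller former or the bent tube is shifted more than 30 mm (distance of any of small_former_grip, bent_tube from where it was at the start of the episode above 0.03 m).
It fails at once if the former is dropped onto the drive shaft instead of being lowered (faster than 0.6 m/s there) (horizontal distance between former_grip and driver_seat below 0.02 m and z of former_grip in the frame of driver_seat below 0.11 m and linear speed of former above 0.6 m/s).
It also fails if it takes over 64 s, if anything falls off the work surface, if the arm or the gripper's body presses on something with over 40 N, if the wrist force passes 120 N, or if a joint passes its speed limit or range.

## Working session

There is one attempt and no reset: what is moved stays moved. The work goes in short steps, Python scripts to look and compute and a tool call to move; the robot and the scene stay as the last step left them, time stands still between calls to the robot, and variables do not carry over. Pictures are saved under pics/ and viewed, and the job is handed in when it is done.

Besides the shell and the picture viewer there is one more tool, called after "Call:" by a JSON object that holds its "op" and its "data". servo_tool: Moves the arm, as the interface text tells. Its arguments: {"type":"object","properties":{"rows":{"type":"array"},"grip":{"type":"number"}},"required":["rows"]}

```bash
mkdir -p pics; ls; python3 - <<'E'
from plant import arm
import cv2,numpy as np
print(arm.tip_extent)
for n in ["scene","side","wrist"]:
    m=arm.camera_model(n); print(n,m["fx"],m["cx"],m["cy"],m["dist"]); print(np.round(m["pose"],4))
    cv2.imwrite(f"pics/{n}0.png",arm.camera(n)[:,:,::-1])
print(arm.read_state())
E
```

```text
pics
0.017
scene 456.33543339800326 322.73289984577667 230.85038568591597 [0.00833509 0.         0.         0.         0.        ]
[[ 0.5626  0.6373 -0.5266  1.0102]
 [ 0.8267 -0.436   0.3557 -0.5218]
 [-0.0029 -0.6355 -0.7721  0.9243]
 [ 0.      0.      0.      1.    ]]
side 446.5363174707676 323.2916010883072 234.76453629024968 [-0.08687597  0.          0.          0.          0.        ]
[[ 0.7365 -0.459   0.4969 -0.0705]
 [-0.6764 -0.4959  0.5446 -0.7333]
 [-0.0035 -0.7372 -0.6757  0.8212]
 [ 0.      0.      0.      1.    ]]
wrist 385.5678762992712 316.29687322113375 235.80377123444316 [0.01256446 0.         0.         0.         0.        ]
[[ 2.231e-01  9.413e-01  2.535e-01  8.000e-02]
 [ 9.748e-01 -2.152e-01 -5.890e-02  6.472e-01]
 [-9.000e-04  2.603e-01 -9.655e-01  3.724e-01]
 [ 0.000e+00  0.000e+00  0.000e+00  1.000e+00]]
{'clock': 0.15, 'joint_positions': array([ 1.29941874e+00,  4.80663566e-01,  1.59678280e+00,  3.99492936e-05,
        1.06508640e+00, -4.65863471e-02]), 'qd': array([-0.00083669, -0.00098137, -0.00149672,  0.00080325, -0.00043003,
        0.00033552]), 'effort': array([ 7.17282564e-04, -9.51150155e+01, -4.30458426e+01, -1.20948953e-04,
        8.14713741e-03,  7.20510866e-05]), 'ee_pos': array([0.14475935, 0.63334567, 0.24781551]), 'ee_rot': array([[ 9.74836333e-01, -2.85675410e-04,  2.22921604e-01],
       [-2.22921773e-01, -8.96338754e-04,  9.74835925e-01],
       [-7.86733801e-05, -9.99999557e-01, -9.37466854e-04]]), 'force': array([-0.24171502,  0.07589125, -0.37927378]), 'ft_torque': array([-0.04356594, -0.0076827 ,  0.05702568]), 'finger_gap': 0.08541394632028469}
```

View pics/scene0.png

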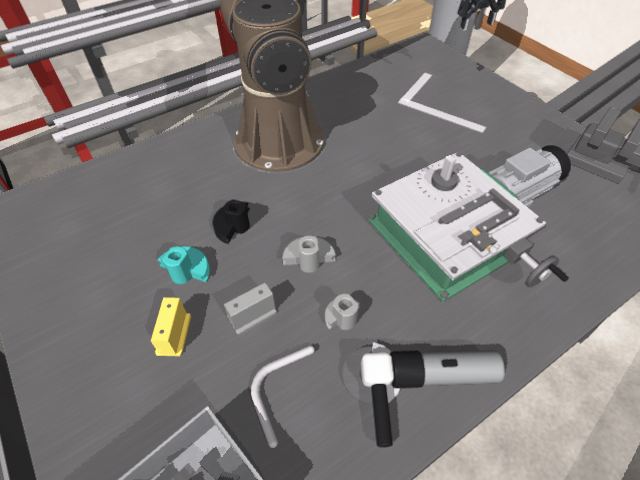

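View pics/side0.png

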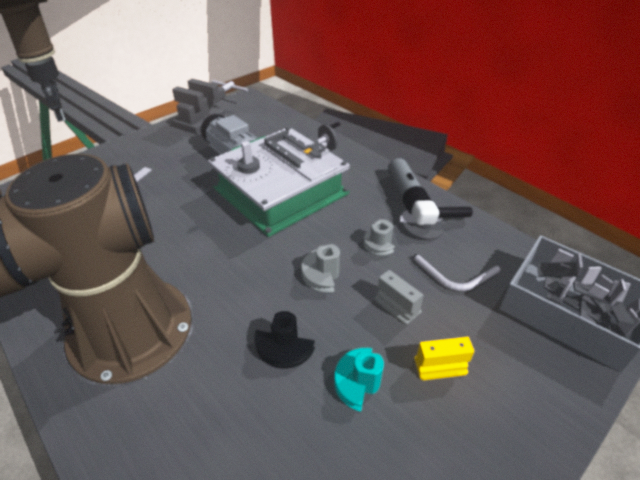

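View pics/wrist0.png

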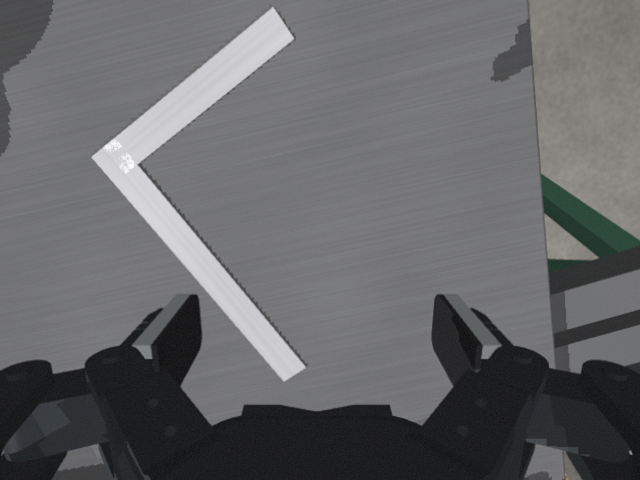

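Candidates for the larger former (scene px): grey (308,252), smaller grey (343,310), black (234,215), turquoise (183,264). For the block: grey (250,308), yellow (170,325). I choose grey (308,252) as former and grey (250,308) as block, and check with crops.

```bash
cat > h.py <<'E'
import numpy as np, cv2
from plant import arm
def ray(m,uv):
    K=np.array([[m["fx"],0,m["cx"]],[0,m["fy"],m["cy"]],[0,0,1]])
    p=cv2.undistortPoints(np.array([[uv]],float),K,np.array(m["dist"]))[0,0]
    P=np.array(m["pose"]); d=P[:3,:3]@[p[0],p[1],1]; return P[:3,3],d/np.linalg.norm(d)
def onz(m,uv,z):
    o,d=ray(m,uv); return o+d*(z-o[2])/d[2]
def proj(m,X):
    K=np.array([[m["fx"],0,m["cx"]],[0,m["fy"],m["cy"]],[0,0,1]])
    P=np.linalg.inv(np.array(m["pose"])); 
    r,_=cv2.Rodrigues(P[:3,:3])
    return cv2.projectPoints(np.array(X,float).reshape(-1,3),r,P[:3,3],K,np.array(m["dist"]))[0].reshape(-1,2)
def tri(rs):
    A=np.zeros((3,3));b=np.zeros(3)
    for o,d in rs:
        M=np.eye(3)-np.outer(d,d);A+=M;b+=M@o
    return np.linalg.solve(A,b)
E
python3 - <<'E'
from h import *
s=arm.camera_model("scene")
for n,uv,z in [("former",(308,241),.076),("block",(250,297),.072),("small",(343,300),.064),("tubeend",(312,349),.009),("shaft",(449,158),.187),("plateL",(373,192),.125),("plateB",(452,277),.125),("plateR",(544,223),.125),("plateT",(462,155),.125)]:
    print(n,onz(s,uv,z).round(3))
im=cv2.imread("pics/scene0.png")
cv2.imwrite("pics/c1.png",cv2.resize(im[215:345,205:375],None,fx=4.6,fy=4.6,interpolation=cv2.INTER_CUBIC))
cv2.imwrite("pics/c2.png",cv2.resize(im[140:300,365:555],None,fx=3.75,fy=3.75,interpolation=cv2.INTER_CUBIC))
im=cv2.imread("pics/side0.png")
cv2.imwrite("pics/c3.png",cv2.resize(im[120:240,200:360],None,fx=5,fy=5,interpolation=cv2.INTER_CUBIC))
E
```

```text
former [ 0.438 -0.177  0.076]
block [ 0.493 -0.363  0.072]
small [ 0.609 -0.199  0.064]
tubeend [ 0.644 -0.303  0.009]
shaft [0.491 0.196 0.187]
plateL [0.433 0.017 0.125]
plateB [ 0.721 -0.001  0.125]
plateR [0.732 0.278 0.125]
plateT [0.458 0.293 0.125]
```

View pics/c1.png

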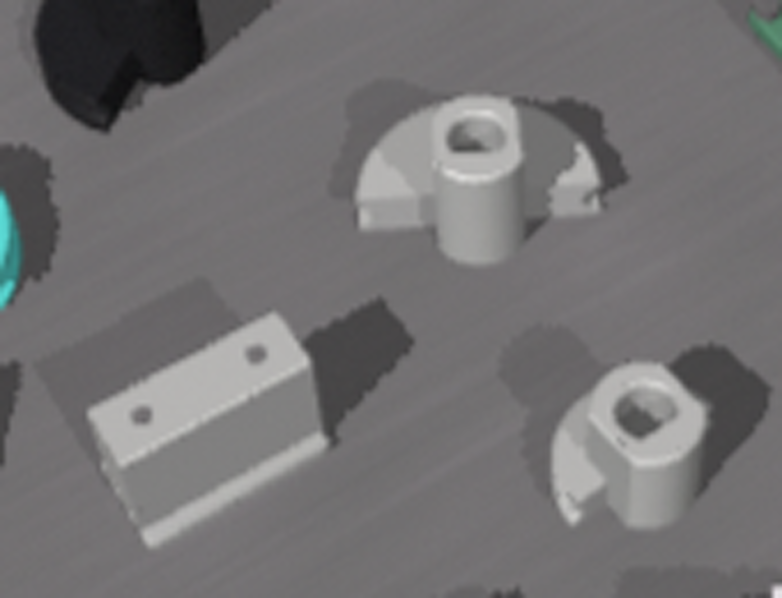

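View pics/c2.png

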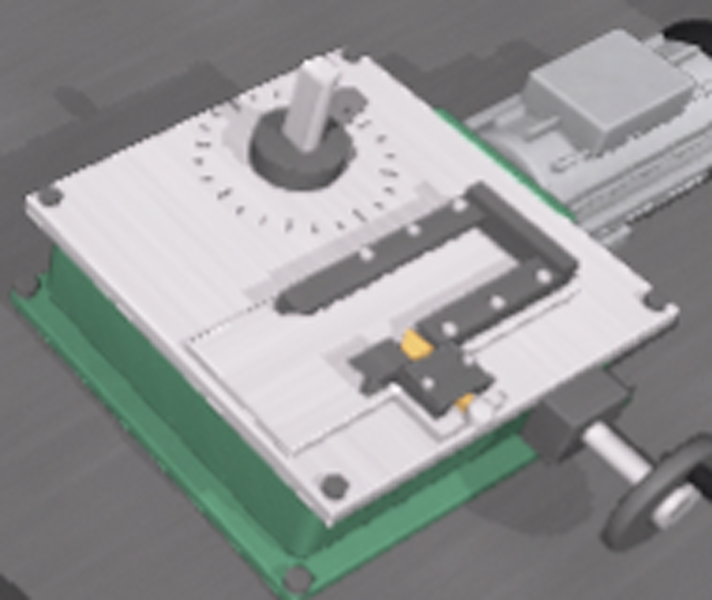

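View pics/c3.png

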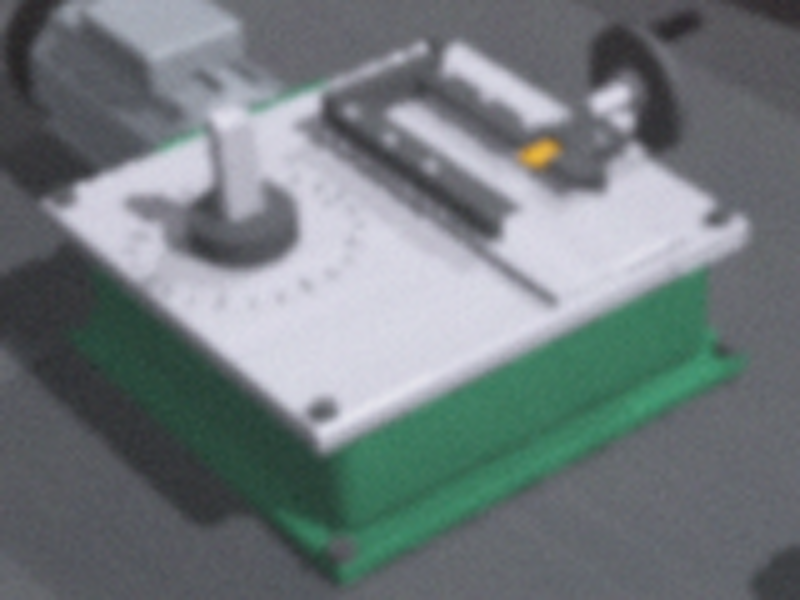

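The close crop shows the larger grey half disc at scene (308,252), the smaller at (343,310), and the grey block at (250,308). Now I'll fly the wrist camera over the bender.

Call:
{"op": "servo_tool", "data": {"rows": [[0.024, -0.03, 0.009, 0, 0, -0.021], [0.024, -0.03, 0.009, 0, 0, -0.021], [0.024, -0.03, 0.009, 0, 0, -0.021], [0.024, -0.03, 0.009, 0, 0, -0.021], [0.024, -0.03, 0.009, 0, 0, -0.021], [0.024, -0.03, 0.009, 0, 0, -0.021], [0.024, -0.03, 0.009, 0, 0, -0.021], [0.024, -0.03, 0.009, 0, 0, -0.021], [0.024, -0.03, 0.009, 0, 0, -0.021], [0.024, -0.03, 0.009, 0, 0, -0.021], [0.024, -0.03, 0.009, 0, 0, -0.021], [0.024, -0.03, 0.009, 0, 0, -0.021], [0.024, -0.03, 0.009, 0, 0, -0.021], [0.024, -0.03, 0.009, 0, 0, -0.021], [0.024, -0.03, 0.009, 0, 0, -0.021], [0.024, -0.03, 0.009, 0, 0, -0.021], [0, 0, 0, 0, 0, 0], [0, 0, 0, 0, 0, 0]]}}

```text
clock: 1.65
ee_pos: [0.5299, 0.152, 0.3923]
ee_rot: [[0.845, 0.0, 0.535], [-0.535, -0.0, 0.845], [0.0, -1.0, 0.0]]
force: [-0.5, 0.0, 0.3]
finger_gap: 0.0854
```

```bash
cat >> h.py <<'E'
import pickle
def snap(name,tag):
    m=arm.camera_model(name); im=arm.camera(name)[:,:,::-1]
    cv2.imwrite(f"pics/{tag}.png",im); pickle.dump(m,open(f"pics/{tag}.pkl","wb")); return m,im
def load(tag): return pickle.load(open(f"pics/{tag}.pkl","rb"))
E
python3 - <<'E'
from h import *
snap("wrist","w1"); s=arm.read_state(); print(s["ee_pos"],s["clock"],s["ee_rot"][:,2]); print(load("w1")["pose"].round(4))
E
```

```text
[0.528926   0.15306581 0.39195966] 1.7 [ 5.33260452e-01  8.45951058e-01 -3.12930902e-04]
[[ 0.5348  0.8158  0.2201  0.4736]
 [ 0.845  -0.5163 -0.1393  0.1863]
 [-0.      0.2605 -0.9655  0.5169]
 [ 0.      0.      0.      1.    ]]
```

View pics/w1.png

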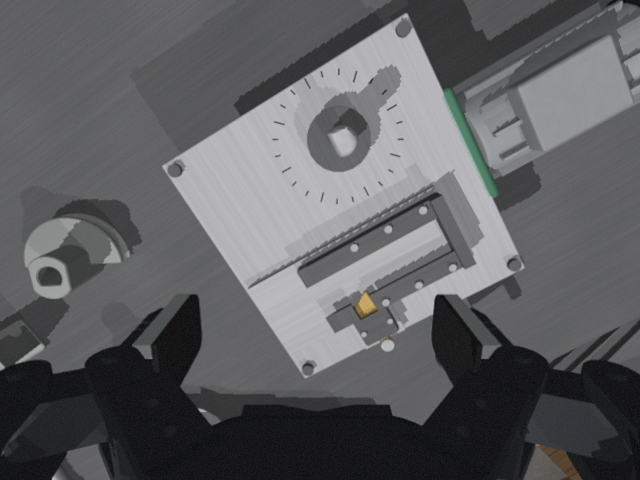

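```bash
python3 - <<'E'
import cv2
im=cv2.imread("pics/w1.png")
cv2.imwrite("pics/w1a.png",cv2.resize(im[90:190,270:400],None,fx=6,fy=6,interpolation=cv2.INTER_CUBIC))
cv2.imwrite("pics/w1b.png",cv2.resize(im[160:360,290:490],None,fx=3,fy=3,interpolation=cv2.INTER_CUBIC)) if 0 else cv2.imwrite("pics/w1b.png",cv2.resize(im[165:355,240:490],None,fx=3.1,fy=3.1,interpolation=cv2.INTER_CUBIC))
E
```

```text
(no output)
```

View pics/w1a.png

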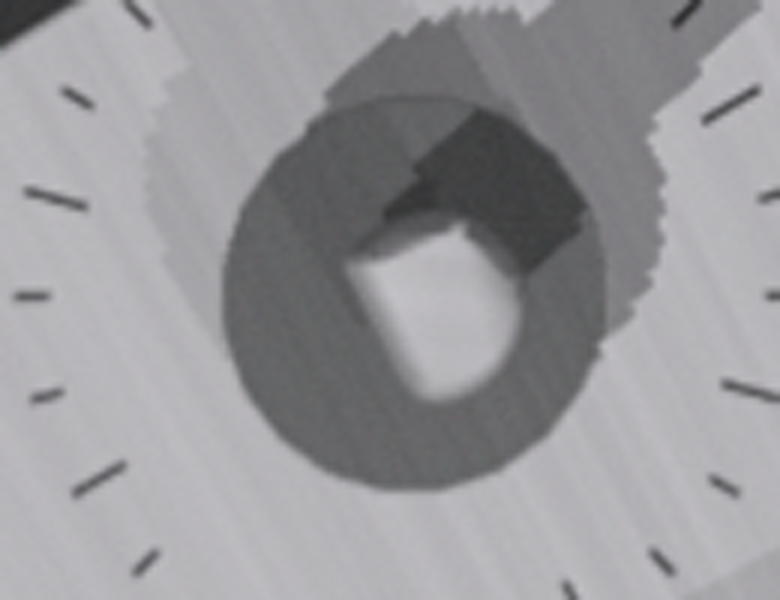

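View pics/w1b.png

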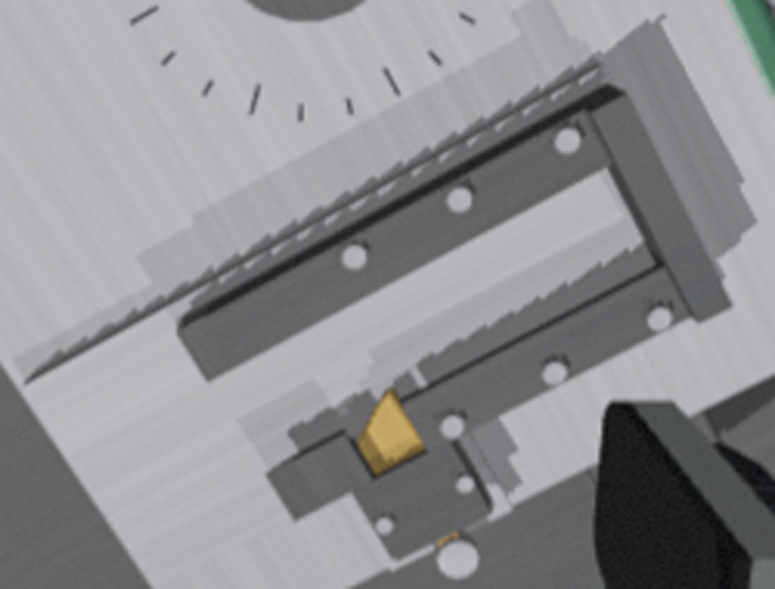

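```bash
python3 - <<'E'
from h import *
m=load("w1")
def A(p): return (270+(p[0]+.5)/6-.5, 90+(p[1]+.5)/6-.5)
def B(p): return (240+(p[0]+.5)/3.1-.5,165+(p[1]+.5)/3.1-.5)
c=np.array([onz(m,A(p),.125)[:2] for p in [(223,300),(238,385),(290,455),(415,491),(540,432),(606,330),(585,195),(430,96),(310,135),(255,190)]])
sol=np.linalg.lstsq(np.c_[2*c,np.ones(len(c))],(c**2).sum(1),rcond=None)[0]
print("collar",sol[:2],"r",np.sqrt(sol[2]+sol[:2]@sol[:2]))
e=onz(m,A((420,397)),.187)-onz(m,A((345,263)),.187); print("flat line",e, np.degrees(np.arctan2(e[1],e[0])))
for p in [(345,263),(420,397),(458,225),(522,315),(500,365)]: print(onz(m,A(p),.187)[:2]-sol[:2])
L=[onz(m,B(p),.128)[:2] for p in [(207,380),(607,170),(405,400),(660,265),(182,320)]]
print(L)
d=L[1]-L[0]; d2=L[3]-L[2]; print(np.degrees(np.arctan2(d[1],d[0])),np.degrees(np.arctan2(d2[1],d2[0])))
u=d/np.linalg.norm(d); n=np.array([u[1],-u[0]]); print([ (x-L[0])@n for x in L],[ (x-L[0])@u for x in L])
for q in [(390,392),(425,450)]: print("nose",onz(m,B(q),.121)[:2],(onz(m,B(q),.121)[:2]-L[0])@u,(onz(m,B(q),.121)[:2]-L[0])@n)
E
```

```text
collar [0.49157506 0.20081121] r 0.03151934205298356
flat line [ 0.02095549 -0.00069647  0.        ] -1.9035595649728492
[-0.01206427 -0.00776506]
[ 0.00889122 -0.00846153]
[-0.00804185  0.00798103]
[0.00695313 0.00926935]
[0.01112573 0.0032258 ]
[array([0.60529297, 0.0902441 ]), array([0.61325866, 0.24334173]), array([0.64879473, 0.1449096 ]), array([0.65223337, 0.24308466]), array([0.58199295, 0.0949661 ])]
87.02157810896313 87.99400243844612
[np.float64(0.0), np.float64(7.083356130106817e-19), np.float64(0.04060258181959551), np.float64(0.03893541239508519), np.float64(-0.023513900881584636)] [np.float64(0.0), np.float64(0.15330471645638571), np.float64(0.05685199833122943), np.float64(0.15507311131198412), np.float64(0.0035049609023322993)]
nose [0.64643041 0.14119759] 0.05302215662708868 0.038434328460877874
nose [0.67265951 0.14043751] 0.053625964149062774 0.06466748959769668
```

Call:
{"op": "servo_tool", "data": {"rows": [[-0.008, -0.035, -0.01, 0, 0, 0], [-0.008, -0.035, -0.01, 0, 0, 0], [-0.008, -0.035, -0.01, 0, 0, 0], [-0.008, -0.035, -0.01, 0, 0, 0], [-0.008, -0.035, -0.01, 0, 0, 0], [-0.008, -0.035, -0.01, 0, 0, 0], [-0.008, -0.035, -0.01, 0, 0, 0], [-0.008, -0.035, -0.01, 0, 0, 0], [-0.008, -0.035, -0.01, 0, 0, 0], [-0.008, -0.035, -0.01, 0, 0, 0], [0, 0, 0, 0, 0, 0], [0, 0, 0, 0, 0, 0], [0, 0, 0, 0, 0, 0]]}}

```text
clock: 2.78
ee_pos: [0.4487, -0.1953, 0.2921]
ee_rot: [[0.847, -0.001, 0.532], [-0.532, 0.001, 0.847], [-0.001, -1.0, 0.0]]
force: [-0.4, 0.9, -0.4]
finger_gap: 0.0854
```

```bash

python3 - <<'E'
from h import *
snap("wrist","w2"); s=arm.read_state(); print(s["ee_pos"],s["clock"],s["ee_rot"][:,2]); print(load("w2")["pose"].round(4))
E
```

```text
[ 0.44901289 -0.19497643  0.29235342] 2.8333 [5.30764964e-01 8.47518992e-01 3.34585647e-04]
[[ 5.317e-01  8.179e-01  2.199e-01  3.924e-01]
 [ 8.469e-01 -5.135e-01 -1.378e-01 -1.613e-01]
 [ 2.000e-04  2.596e-01 -9.657e-01  4.168e-01]
 [ 0.000e+00  0.000e+00  0.000e+00  1.000e+00]]
```

View pics/w2.png

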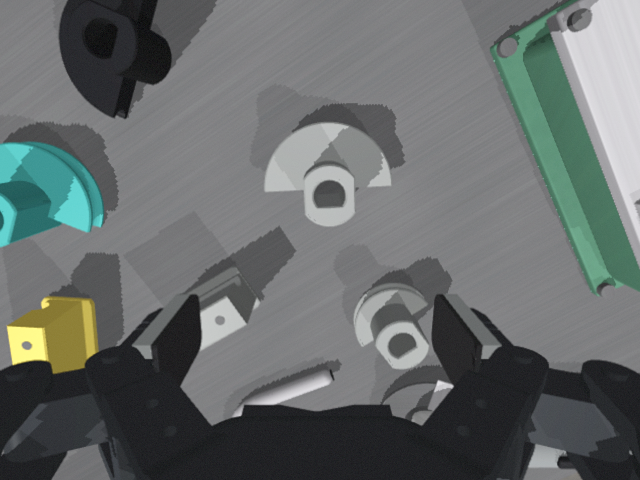

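```bash
python3 - <<'E'
import cv2
im=cv2.imread("pics/w2.png")
cv2.imwrite("pics/w2a.png",cv2.resize(im[110:240,255:405],None,fx=5,fy=5,interpolation=cv2.INTER_CUBIC))
E
```

```text
(no output)
```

View pics/w2a.png

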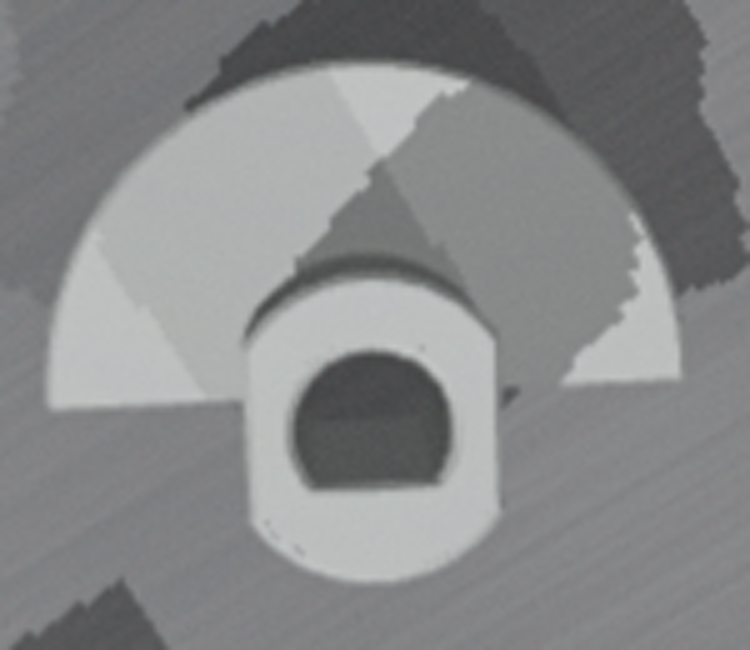

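```bash
python3 - <<'E'
from h import *
m=load("w2")
A=lambda p:(255+(p[0]+.5)/5-.5,110+(p[1]+.5)/5-.5)
P=lambda p,z:onz(m,A(p),z)[:2]
def circ(pts,z):
    c=np.array([P(p,z) for p in pts]);s=np.linalg.lstsq(np.c_[2*c,np.ones(len(c))],(c**2).sum(1),rcond=None)[0];return s[:2],np.sqrt(s[2]+s[:2]@s[:2])
print("boss",circ([(248,345),(300,294),(372,275),(440,292),(495,340),(251,520),(300,562),(375,582),(450,560),(499,515)],.076))
print("bore",circ([(310,487),(293,425),(310,378),(370,350),(435,380),(452,430),(440,482)],.076))
print("disc",circ([(50,395),(75,290),(130,190),(230,105),(350,64),(450,72),(560,130),(640,225),(680,360)],.028))
def hd(a,b,z): d=P(b,z)-P(a,z); return np.degrees(np.arctan2(d[1],d[0])),np.linalg.norm(d)
print("chord",hd((50,408),(680,380),.028)); print("flats",hd((248,345),(251,520),.076),hd((495,345),(499,515),.076)); print("boreflat",hd((315,488),(437,486),.076))
print((P((250,430),.076)+P((497,430),.076))/2, np.linalg.norm(P((250,430),.076)-P((497,430),.076)))
E
```

```text
boss (array([ 0.44502022, -0.18065626]), np.float64(0.027239118453536843))
bore (array([ 0.44519721, -0.18092923]), np.float64(0.014634328767074444))
disc (array([ 0.44525156, -0.17989208]), np.float64(0.06308732478805253))
chord (np.float64(60.425044011269016), np.float64(0.12736777291985693))
flats (np.float64(-31.603386606940305), np.float64(0.031399204731563886)) (np.float64(-29.314362760660984), np.float64(0.030514144621568942))
boreflat (np.float64(58.82844471992391), np.float64(0.021889106163171464))
[ 0.44475461 -0.18041323] 0.043970244171498404
```

Call:
{"op": "servo_tool", "data": {"rows": [[-0.0005, 0.0018, -0.0255, 0, 0, 0.004], [-0.0005, 0.0018, -0.0255, 0, 0, 0.004], [-0.0005, 0.0018, -0.0255, 0, 0, 0.004], [-0.0005, 0.0018, -0.0255, 0, 0, 0.004], [-0.0005, 0.0018, -0.0255, 0, 0, 0.004], [-0.0005, 0.0018, -0.0255, 0, 0, 0.004], [-0.0005, 0.0018, -0.0255, 0, 0, 0.004], [-0.0005, 0.0018, -0.0255, 0, 0, 0.004], [0, 0, -0.016, 0, 0, 0], [0, 0, -0.01, 0, 0, 0], [0, 0, -0.006, 0, 0, 0], [0, 0, 0, 0, 0, 0], [0, 0, 0, 0, 0, 0], [0, 0, 0, 0, 0, 0]]}}

```text
clock: 4.0
ee_pos: [0.4456, -0.182, 0.0572]
ee_rot: [[0.864, 0.001, 0.504], [-0.504, -0.001, 0.864], [0.002, -1.0, 0.0]]
force: [-0.6, 0.0, -0.5]
finger_gap: 0.0856
```

```bash

python3 - <<'E'
from h import *
snap("wrist","w3"); s=arm.read_state(); print(s["ee_pos"],s["clock"],s["ee_rot"][:,2],s["force"])
E
```

```text
[ 0.44557091 -0.18217513  0.05727587] 4.05 [5.04384861e-01 8.63478949e-01 1.32113831e-04] [0.56738645 0.59861201 0.71551113]
```

View pics/w3.png

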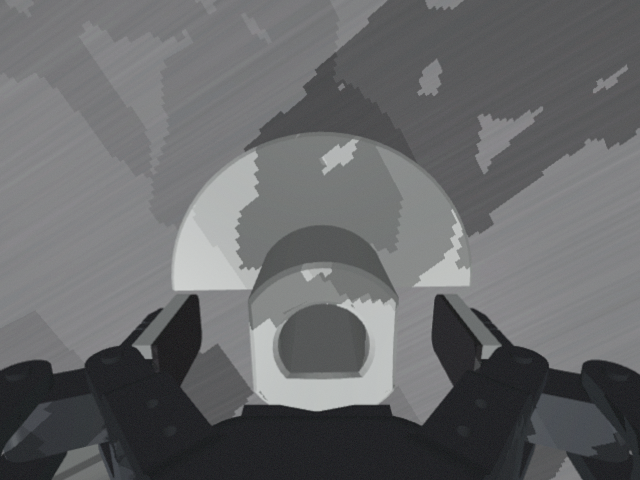

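```bash

python3 - <<'E'
from h import *
m=load("w3")
c=np.array([onz(m,p,.076)[:2] for p in [(288,373),(276,350),(285,318),(300,308),(322,304),(345,308),(362,325),(369,345),(361,371)]])
s=np.linalg.lstsq(np.c_[2*c,np.ones(len(c))],(c**2).sum(1),rcond=None)[0];print(s[:2],np.sqrt(s[2]+s[:2]@s[:2]))
print((onz(m,(250,340),.076)+onz(m,(397,340),.076))/2)
a,b=onz(m,(173,291),.028),onz(m,(470,286),.028);d=b-a;print(np.degrees(np.arctan2(d[1],d[0])),np.linalg.norm(d))
E
```

```text
[ 0.44407564 -0.18038425] 0.01445946410593359
[ 0.44229989 -0.17892447  0.076     ]
60.75017408935506 0.12716448232382743
```

Call:
{"op": "servo_tool", "data": {"rows": [[0, 0, 0, 0, 0, 0], [0, 0, 0, 0, 0, 0], [0, 0, 0, 0, 0, 0], [0, 0, 0, 0, 0, 0], [0, 0, 0, 0, 0, 0], [0, 0, 0, 0, 0, 0]], "grip": 0.03}}

```text
clock: 4.55
ee_pos: [0.4452, -0.1821, 0.0568]
ee_rot: [[0.863, 0.001, 0.505], [-0.505, -0.0, 0.863], [0.001, -1.0, 0.0]]
force: [-1.4, 1.1, 12.6]
finger_gap: 0.0453
```

Call:
{"op": "servo_tool", "data": {"rows": [[0, 0, 0.004, 0, 0, 0], [0, 0, 0.012, 0, 0, 0], [0, 0, 0.024, 0, 0, 0], [0, 0, 0.035, 0, 0, 0], [0, 0, 0.035, 0, 0, 0], [0, 0, 0.035, 0, 0, 0], [0, 0, 0.035, 0, 0, 0], [0.007, 0.015, 0.005, 0, 0, -0.045], [0.0145, 0.029, 0.005, 0, 0, -0.09], [0.0145, 0.029, 0.005, 0, 0, -0.09], [0.0145, 0.029, 0.005, 0, 0, -0.09], [0.0145, 0.029, 0.005, 0, 0, -0.09], [0.0145, 0.029, 0.005, 0, 0, -0.09], [0.0145, 0.029, 0.005, 0, 0, -0.09], [0.0145, 0.029, 0.005, 0, 0, -0.09], [0.0145, 0.029, 0.005, 0, 0, -0.09], [0.0145, 0.029, 0.005, 0, 0, -0.09], [0.0145, 0.029, 0.005, 0, 0, -0.09], [0.0145, 0.029, 0.005, 0, 0, -0.09], [0.008, 0.014, 0, 0, 0, -0.042]]}}

```text
clock: 6.22
ee_pos: [0.6203, 0.1693, 0.2967]
ee_rot: [[-0.039, 0.0, 0.999], [-0.999, 0.001, -0.039], [-0.001, -1.0, 0.0]]
force: [-0.9, -0.1, -7.3]
finger_gap: 0.0457
```

Call:
{"op": "servo_tool", "data": {"rows": [[0, 0, 0, 0, 0, 0], [0, 0, 0, 0, 0, 0], [0, 0, 0, 0, 0, 0]]}}

```text
clock: 6.47
ee_pos: [0.6185, 0.1656, 0.2956]
ee_rot: [[-0.034, -0.002, 0.999], [-0.999, -0.001, -0.034], [0.001, -1.0, -0.002]]
force: [-0.3, -0.2, -6.8]
finger_gap: 0.0452
```

```bash

python3 - <<'E'
from h import *
snap("wrist","w4"); s=arm.read_state(); print(s["ee_pos"],s["clock"],s["ee_rot"],s["force"],s["finger_gap"])
E
```

```text
[0.61856507 0.16527539 0.29579247] 6.5167 [[-3.47124813e-02 -1.56325585e-03  9.99396118e-01]
 [-9.99397130e-01 -5.95046895e-04 -3.47134472e-02]
 [ 6.48953556e-04 -9.99998601e-01 -1.54165785e-03]] [-0.07213345  0.12289941 -6.84635865] 0.04518144923360556
```

View pics/w4.png

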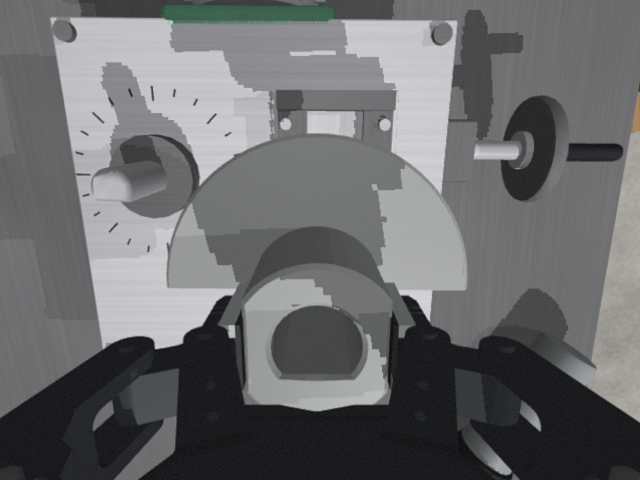

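```bash
python3 - <<'E'
import cv2
im=cv2.imread("pics/w4.png")
cv2.imwrite("pics/w4a.png",cv2.resize(im[100:270,70:240],None,fx=3.5,fy=3.5,interpolation=cv2.INTER_CUBIC))
cv2.imwrite("pics/w4b.png",cv2.resize(im[255:415,220:420],None,fx=3.7,fy=3.7,interpolation=cv2.INTER_CUBIC))
E
```

```text
(no output)
```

View pics/w4a.png

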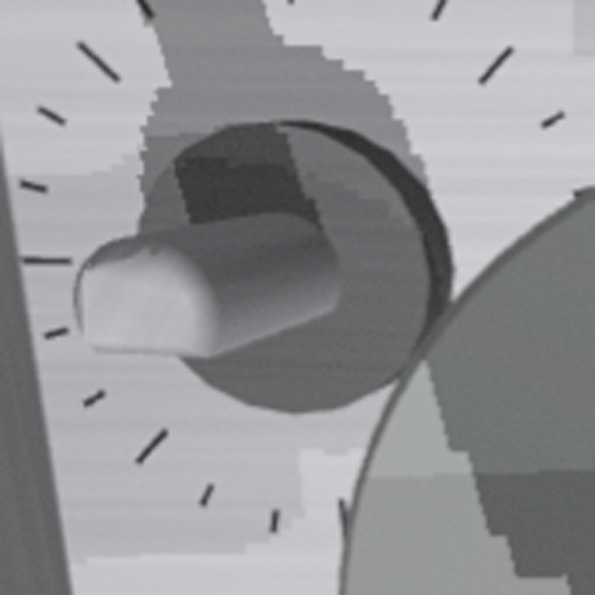

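View pics/w4b.png

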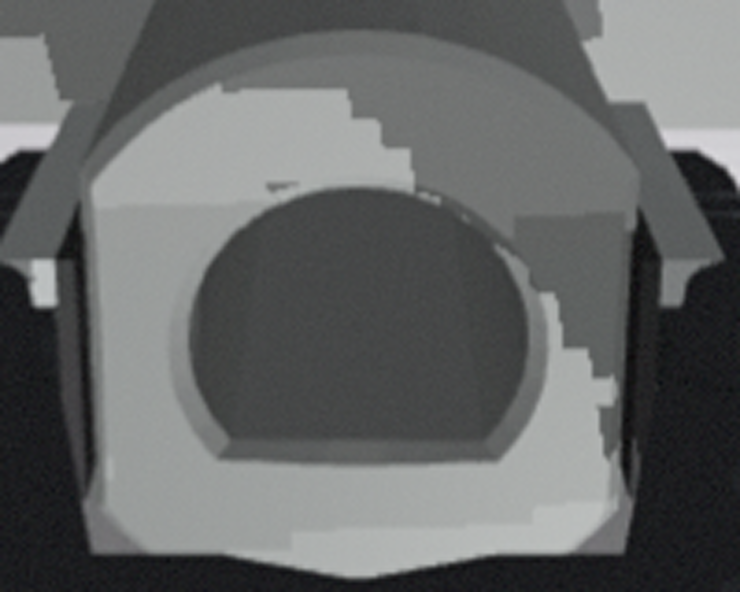

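```bash
python3 - <<'E'
from h import *
m=load("w4")
A=lambda p:(70+(p[0]+.5)/3.5-.5,100+(p[1]+.5)/3.5-.5)
B=lambda p:(220+(p[0]+.5)/3.7-.5,255+(p[1]+.5)/3.7-.5)
def circ(F,pts,z):
    c=np.array([onz(m,F(p),z)[:2] for p in pts]);s=np.linalg.lstsq(np.c_[2*c,np.ones(len(c))],(c**2).sum(1),rcond=None)[0];return s[:2],np.sqrt(s[2]+s[:2]@s[:2])
print("collar",circ(A,[(190,365),(230,395),(298,412),(365,400),(410,362),(430,290),(415,230),(380,175),(330,137),(285,122),(235,127),(180,155),(152,185)],.125))
zt=.2958-.0568+.076
print("bore",circ(B,[(225,462),(170,340),(185,280),(220,232),(270,200),(358,185),(440,200),(505,245),(548,330),(535,400),(497,462)],zt))
a,b=onz(m,B((225,462)),zt),onz(m,B((497,462)),zt);d=b-a;print("boreflat",np.degrees(np.arctan2(d[1],d[0])))
a,b=onz(m,(168,290),zt-.048),onz(m,(466,289.5),zt-.048);d=b-a;print("chord",np.degrees(np.arctan2(d[1],d[0])),np.linalg.norm(d))
a,b=onz(m,A((92,350)),.184),onz(m,A((200,357)),.184);d=b-a;print("shaftflat",np.degrees(np.arctan2(d[1],d[0])),np.linalg.norm(d),a,b)
a,b=onz(m,A((185,358)),.184),onz(m,A((290,325)),.125);print("flat along edge",a,b)
# plate edges
a,b=onz(m,(64,32),.12),onz(m,(441,34),.12);d=b-a;print("plate top screws",np.degrees(np.arctan2(d[1],d[0])))
E
```

```text
collar (array([0.49267308, 0.20083938]), np.float64(0.031359696103788075))
bore (array([0.61796066, 0.16577756]), np.float64(0.015539185242761657))
boreflat -1.8460166115804606
chord -1.7897047453155936 0.12716424209915958
shaftflat -5.667748929057481 0.018829964594369638 [0.48244261 0.19432844 0.184     ] [0.50118052 0.1924688  0.184     ]
flat along edge [0.49851336 0.19237699 0.184     ] [0.49221948 0.18937027 0.125     ]
plate top screws -2.1611175856067755
```

Call:
{"op": "servo_tool", "data": {"rows": [[-0.02, 0.005, 0, 0, 0, -0.005], [-0.03, 0.008, 0, 0, 0, -0.005], [-0.03, 0.009, 0, 0, 0, -0.005], [-0.026, 0.008, 0, 0, 0, -0.005], [-0.02, 0.005, 0, 0, 0, 0], [0, 0, -0.015, 0, 0, 0], [0, 0, -0.01, 0, 0, 0], [0, 0, 0, 0, 0, 0], [0, 0, 0, 0, 0, 0], [0, 0, 0, 0, 0, 0], [0, 0, 0, 0, 0, 0]]}}

```text
clock: 7.43
ee_pos: [0.4941, 0.2008, 0.2717]
ee_rot: [[-0.056, 0.001, 0.998], [-0.998, 0.0, -0.056], [-0.0, -1.0, 0.001]]
force: [1.1, 0.2, -7.6]
finger_gap: 0.045
```

```bash

python3 - <<'E'
from h import *
_,a=snap("side","d5");_,b=snap("scene","s5"); s=arm.read_state(); print(s["ee_pos"],s["clock"],s["ee_rot"],s["force"],s["finger_gap"])
a=cv2.resize(a[90:220,180:330],None,fx=4,fy=4,interpolation=cv2.INTER_CUBIC)[:520,:400*1]
b=cv2.resize(b[80:210,390:520],None,fx=4,fy=4,interpolation=cv2.INTER_CUBIC)[:520,:400]
cv2.imwrite("pics/sd5.png",np.hstack([a,b]))
E
```

```text
[0.4938716  0.20095108 0.27159981] 7.5333 [[-5.53531643e-02  4.59197027e-04  9.98466733e-01]
 [-9.98466818e-01  1.78410609e-04 -5.53532510e-02]
 [-2.03555107e-04 -9.99999879e-01  4.48617403e-04]] [-0.05576849 -1.06034872 -7.5307975 ] 0.04523983449421171
```

View pics/sd5.png

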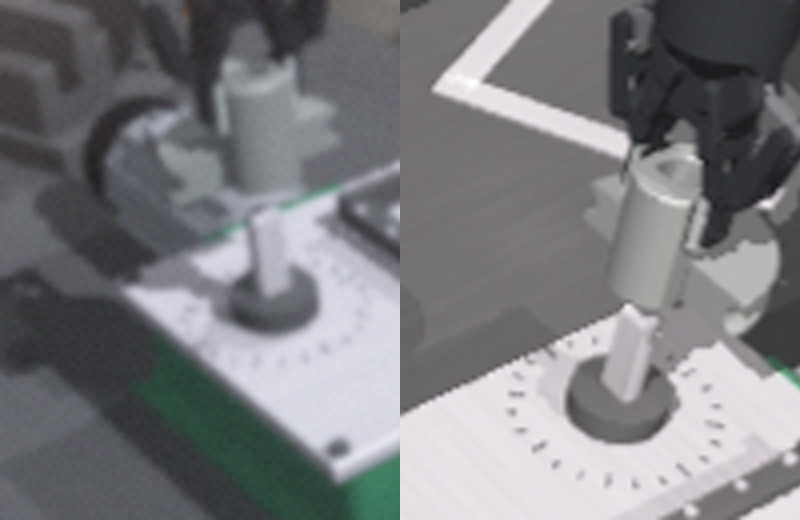

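Call:
{"op": "servo_tool", "data": {"rows": [[-0.001, -0.0006, -0.01, 0, 0, 0], [0, 0, -0.01, 0, 0, 0], [0, 0, -0.005, 0, 0, 0], [0, 0, -0.004, 0, 0, 0], [0, 0, -0.003, 0, 0, 0], [0, 0, -0.003, 0, 0, 0], [0, 0, 0, 0, 0, 0], [0, 0, 0, 0, 0, 0]]}}

```text
clock: 8.2
ee_pos: [0.4924, 0.2005, 0.2363]
ee_rot: [[-0.055, -0.0, 0.998], [-0.998, -0.0, -0.055], [0.0, -1.0, -0.0]]
force: [-0.1, 0.8, -6.8]
finger_gap: 0.0453
```

Call:
{"op": "servo_tool", "data": {"rows": [[0, 0, -0.006, 0, 0, 0], [0, 0, -0.006, 0, 0, 0], [0, 0, -0.006, 0, 0, 0], [0, 0, -0.006, 0, 0, 0], [0, 0, -0.006, 0, 0, 0], [0, 0, -0.006, 0, 0, 0], [0, 0, -0.006, 0, 0, 0], [0, 0, -0.004, 0, 0, 0], [0, 0, 0, 0, 0, 0], [0, 0, 0, 0, 0, 0]]}}

```text
clock: 9.03
ee_pos: [0.4923, 0.2004, 0.1901]
ee_rot: [[-0.055, -0.0, 0.998], [-0.998, -0.0, -0.055], [0.0, -1.0, -0.0]]
force: [0.4, 0.0, -7.5]
finger_gap: 0.0452
```

Call:
{"op": "servo_tool", "data": {"rows": [[0, 0, -0.003, 0, 0, 0], [0, 0, -0.003, 0, 0, 0], [0, 0, -0.002, 0, 0, 0], [0, 0, -0.001, 0, 0, 0], [0, 0, 0, 0, 0, 0], [0, 0, 0, 0, 0, 0]]}}

```text
clock: 9.53
ee_pos: [0.4924, 0.2004, 0.1819]
ee_rot: [[-0.055, 0.0, 0.998], [-0.998, 0.0, -0.055], [-0.0, -1.0, 0.0]]
force: [-3.1, -2.1, 4.3]
finger_gap: 0.045
```

Call:
{"op": "servo_tool", "data": {"rows": [[0, 0, 0, 0, 0, 0], [0, 0, 0, 0, 0, 0], [0, 0, 0, 0, 0, 0], [0, 0, 0, 0, 0, 0], [0, 0, 0, 0, 0, 0]], "grip": 0.0854}}

```text
clock: 9.95
ee_pos: [0.4925, 0.2005, 0.1814]
ee_rot: [[-0.055, 0.0, 0.998], [-0.998, 0.0, -0.055], [-0.0, -1.0, 0.0]]
force: [-0.5, 0.4, -0.7]
finger_gap: 0.0852
```

Call:
{"op": "servo_tool", "data": {"rows": [[0, 0, 0.01, 0, 0, 0], [0, 0, 0.025, 0, 0, 0], [0, 0, 0.035, 0, 0, 0], [0, 0, 0.035, 0, 0, 0], [0, 0, 0.035, 0, 0, 0], [0.012, -0.025, 0.01, 0, 0, 0], [0.012, -0.025, 0, 0, 0, 0], [0.012, -0.025, 0, 0, 0, 0], [0, 0, 0, 0, 0, 0], [0, 0, 0, 0, 0, 0], [0, 0, 0, 0, 0, 0]]}}

```text
clock: 10.87
ee_pos: [0.5281, 0.1256, 0.3317]
ee_rot: [[-0.056, -0.0, 0.998], [-0.998, 0.0, -0.056], [-0.0, -1.0, -0.0]]
force: [0.5, 0.3, 0.3]
finger_gap: 0.0854
```

```bash

python3 - <<'E'
from h import *
snap("wrist","w6"); s=arm.read_state(); print(s["ee_pos"],s["clock"],s["ee_rot"][:,2],s["force"],s["finger_gap"])
E
```

```text
[0.52800563 0.12594452 0.33155258] 10.9167 [ 9.98490631e-01 -5.49220653e-02 -1.60547516e-04] [-0.51083406 -0.30899862 -1.04323911] 0.0850838521050569
```

View pics/w6.png

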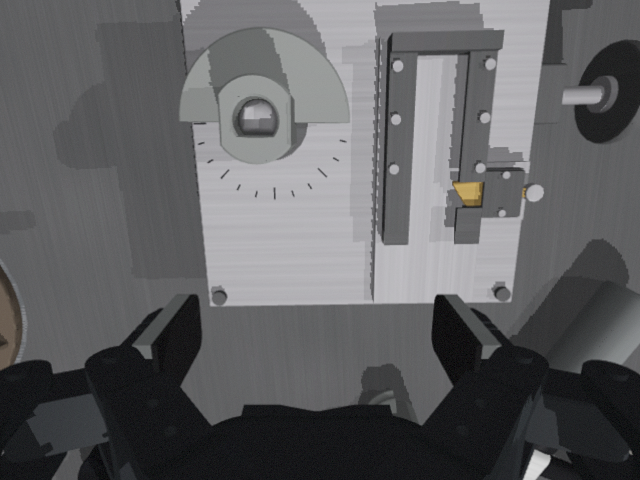

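```bash
python3 - <<'E'
import cv2
im=cv2.imread("pics/w6.png")
cv2.imwrite("pics/w6a.png",cv2.resize(im[20:310,360:560],None,fx=3,fy=2,interpolation=cv2.INTER_CUBIC))
E
```

```text
(no output)
```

View pics/w6a.png

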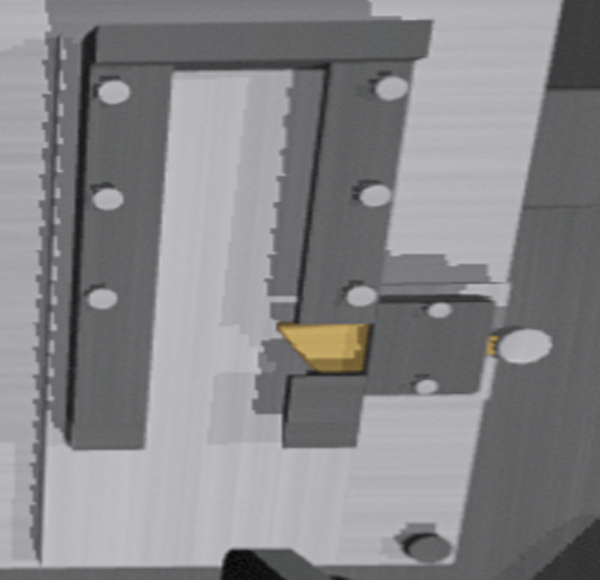

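```bash
python3 - <<'E'
from h import *
m=load("w6")
F=lambda p:(360+(p[0]+.5)/3-.5,20+(p[1]+.5)/2-.5)
P=lambda p,z:onz(m,F(p),z)[:2]
L0,L1=P((145,447),.128),P((172,72),.128); R0,R1=P((298,320),.128),P((329,68),.128); R2=P((290,378),.128); R3=P((284,445),.128)
for n,v in dict(L0=L0,L1=L1,R0=R0,R1=R1,R2=R2,R3=R3).items(): print(n,v)
h=lambda d:np.degrees(np.arctan2(d[1],d[0])); print(h(L1-L0),h(R1-R0),h(R1-R2))
u=(L1-L0)/np.linalg.norm(L1-L0);n=np.array([u[1],-u[0]])
print([(x-L0)@n for x in (R0,R1,R2,R3)],np.linalg.norm(L1-L0))
print("screws",h(P((114,91),.128)-P((102,298),.128)),h(P((391,88),.128)-P((361,296),.128)),(P((391,88),.128)-P((114,91),.128))@n)
sc=[P(q,.129) for q in [(114,91),(391,88),(108,198),(375,195),(102,298),(361,296)]]
for i in (0,2,4): print("mid",(sc[i]+sc[i+1])/2)
print("nose",P((278,323),.121)); 
print("stop edge",P((172,70),.128),P((329,68),.128))
# seated former bore/collar check
c=np.array([onz(m,p,.201)[:2] for p in [(234,118),(240,103),(257,96),(272,103),(278,118)]]);s=np.linalg.lstsq(np.c_[2*c,np.ones(len(c))],(c**2).sum(1),rcond=None)[0];print("bore",s[:2],np.sqrt(s[2]+s[:2]@s[:2]))
a,b=onz(m,(180,123),.153),onz(m,(349,124),.153);print("chord",h((b-a)[:2]),(a+b)/2,np.linalg.norm(b-a))
E
```

```text
L0 [0.60673868 0.09064639]
L1 [0.61263458 0.24295592]
R0 [0.64941147 0.14434873]
R1 [0.65320733 0.24196596]
R2 [0.64814916 0.11942494]
R3 [0.64755523 0.08930309]
87.78318597222884 87.77316865496311 87.63632212265456
[np.float64(0.0405635973040478), np.float64(0.040580677128213574), np.float64(0.040266305787813234), np.float64(0.04083797009886663)] 0.15242360148777767
screws 87.64284718257623 87.75591648210467 0.0721436110496629
mid [0.63332403 0.23525854]
mid [0.63169345 0.19536412]
mid [0.63010674 0.15517529]
nose [0.64624202 0.14239525]
stop edge [0.61262376 0.24367159] [0.65320733 0.24196596]
bore [0.49349927 0.20008775] 0.013945936150305179
chord -3.473222919012488 [0.49237205 0.1984727  0.153     ] 0.12738823740890443
```

Call:
{"op": "servo_tool", "data": {"rows": [[-0.003, -0.039, -0.003, 0, 0, -0.02], [-0.003, -0.039, -0.003, 0, 0, -0.02], [-0.003, -0.039, -0.003, 0, 0, -0.02], [-0.003, -0.039, -0.003, 0, 0, -0.02], [-0.003, -0.039, -0.003, 0, 0, -0.02], [-0.003, -0.039, -0.003, 0, 0, -0.02], [-0.003, -0.039, -0.003, 0, 0, -0.02], [-0.003, -0.039, -0.003, 0, 0, -0.02], [-0.003, -0.039, -0.003, 0, 0, -0.02], [-0.003, -0.039, -0.003, 0, 0, -0.02], [-0.003, -0.039, -0.003, 0, 0, -0.02], [-0.003, -0.039, -0.003, 0, 0, -0.02], [0, 0, 0, 0, 0, 0], [0, 0, 0, 0, 0, 0], [0, 0, 0, 0, 0, 0]]}}

```text
clock: 12.17
ee_pos: [0.4925, -0.3415, 0.2951]
ee_rot: [[-0.29, -0.0, 0.957], [-0.957, 0.001, -0.29], [-0.001, -1.0, -0.001]]
force: [0.6, 0.6, 0.2]
finger_gap: 0.0855
```

```bash

python3 - <<'E'
from h import *
_,im=snap("wrist","w7"); s=arm.read_state(); print(s["ee_pos"],s["clock"],s["ee_rot"][:,2])
im=arm.camera("side"); 
cv2.imwrite("pics/d7.png",im[:,:,::-1])
E
```

```text
[ 0.49265146 -0.34113219  0.29529741] 12.2167 [ 9.57165739e-01 -2.89540242e-01 -4.43964790e-04]
```

View pics/w7.png

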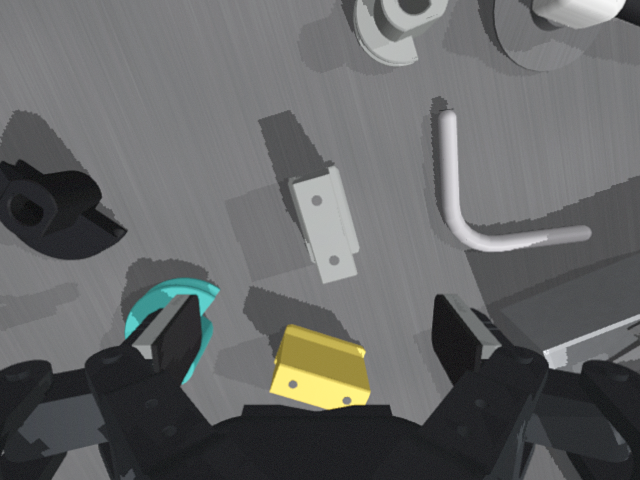

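```bash
python3 - <<'E'
import cv2,numpy as np
im=cv2.imread("pics/w7.png"); d=cv2.imread("pics/side0.png")
a=cv2.resize(im[150:300,270:380],None,fx=4,fy=4,interpolation=cv2.INTER_CUBIC)
b=cv2.resize(d[262:330,365:432],None,fx=5,fy=5,interpolation=cv2.INTER_CUBIC)
c=np.zeros((600,440+b.shape[1],3),np.uint8); c[:,:440]=a; c[:b.shape[0],440:]=b
cv2.imwrite("pics/w7a.png",c)
E
```

```text
(no output)
```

View pics/w7a.png

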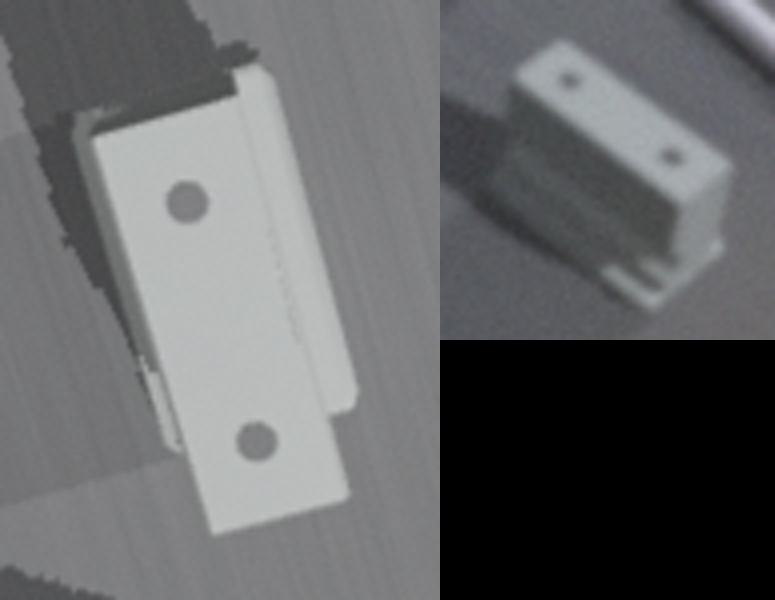

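```bash
python3 - <<'E'
from h import *
m=load("w7")
P=lambda p,z=.072:onz(m,(270+(p[0]+.5)/4-.5,150+(p[1]+.5)/4-.5),z)[:2]
h=lambda d:np.degrees(np.arctan2(d[1],d[0]))
a,b,c,d=P((95,138)),P((237,95)),P((213,535)),P((350,493))
print((a+b+c+d)/4,h(a-c),h(b-d),h(P((187,202))-P((257,442))),np.linalg.norm(a-c),np.linalg.norm(a-b),(P((187,202))+P((257,442)))/2)
e=P((265,70),.008),P((355,400),.008);print(h(e[0]-e[1]))
E
```

```text
[ 0.49361197 -0.3665344 ] 88.85400127242339 89.52596786259025 89.2146127667106 0.09957594867167041 0.03333484468100585 [ 0.49284412 -0.3668796 ]
89.24533119035706
```

Call:
{"op": "servo_tool", "data": {"rows": [[0, -0.0028, -0.0235, 0, 0, 0.031], [0, -0.0028, -0.0235, 0, 0, 0.031], [0, -0.0028, -0.0235, 0, 0, 0.031], [0, -0.0028, -0.0235, 0, 0, 0.031], [0, -0.0028, -0.0235, 0, 0, 0.031], [0, -0.0028, -0.0235, 0, 0, 0.031], [0, -0.0028, -0.0235, 0, 0, 0.031], [0, -0.0028, -0.0235, 0, 0, 0.031], [0, -0.0028, -0.0235, 0, 0, 0.031], [0, 0, -0.018, 0, 0, 0], [0, 0, -0.011, 0, 0, 0], [0, 0, -0.006, 0, 0, 0], [0, 0, 0, 0, 0, 0], [0, 0, 0, 0, 0, 0], [0, 0, 0, 0, 0, 0]]}}

```text
clock: 13.52
ee_pos: [0.4931, -0.368, 0.05]
ee_rot: [[-0.016, 0.001, 1.0], [-1.0, -0.001, -0.016], [0.001, -1.0, 0.001]]
force: [0.1, -0.2, 0.5]
finger_gap: 0.0853
```

```bash

python3 - <<'E'
from h import *
_,im=snap("wrist","w8"); s=arm.read_state(); print(s["ee_pos"],s["clock"],s["ee_rot"][:,2])
E
```

```text
[ 0.4930236  -0.36804902  0.05001562] 13.5667 [ 0.99987326 -0.01586155  0.00136854]
```

View pics/w8.png

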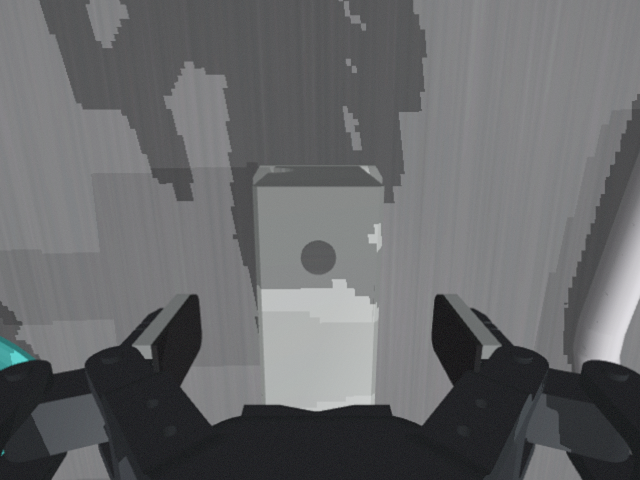

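Call:
{"op": "servo_tool", "data": {"rows": [[0, 0, 0, 0, 0, 0], [0, 0, 0, 0, 0, 0], [0, 0, 0, 0, 0, 0], [0, 0, 0, 0, 0, 0], [0, 0, 0, 0, 0, 0], [0, 0, 0, 0, 0, 0], [0, 0, 0, 0, 0, 0]], "grip": 0.02}}

```text
clock: 14.15
ee_pos: [0.4926, -0.368, 0.0492]
ee_rot: [[-0.016, 0.0, 1.0], [-1.0, -0.0, -0.016], [0.0, -1.0, 0.0]]
force: [-0.6, 0.4, 7.0]
finger_gap: 0.0354
```

Call:
{"op": "servo_tool", "data": {"rows": [[0, 0, 0.004, 0, 0, 0], [0, 0, 0.014, 0, 0, 0], [0, 0, 0.026, 0, 0, 0], [0, 0, 0.036, 0, 0, 0], [0, 0, 0.036, 0, 0, 0], [0, 0, 0.036, 0, 0, 0], [0.005, 0.016, 0.026, 0, 0, 0], [0.011, 0.033, 0.014, 0, 0, -0.003], [0.011, 0.033, 0, 0, 0, -0.003], [0.011, 0.033, 0, 0, 0, -0.003], [0.011, 0.033, 0, 0, 0, -0.003], [0.011, 0.033, 0, 0, 0, -0.003], [0.011, 0.033, 0, 0, 0, -0.003], [0.011, 0.033, 0, 0, 0, -0.003], [0.011, 0.033, 0, 0, 0, -0.003], [0.011, 0.033, 0, 0, 0, -0.002], [0.011, 0.033, 0, 0, 0, 0], [0.011, 0.033, 0, 0, 0, 0], [0.011, 0.033, 0, 0, 0, 0], [0.006, 0.019, 0, 0, 0, 0]]}}

```text
clock: 15.82
ee_pos: [0.6356, 0.0667, 0.2404]
ee_rot: [[-0.041, -0.001, 0.999], [-0.999, 0.001, -0.041], [-0.001, -1.0, -0.001]]
force: [-0.2, -0.1, -6.2]
finger_gap: 0.0355
```

Call:
{"op": "servo_tool", "data": {"rows": [[0, 0, -0.03, 0, 0, 0], [0, 0, -0.03, 0, 0, 0], [0, 0, 0, 0, 0, 0], [0, 0, 0, 0, 0, 0], [0, 0, 0, 0, 0, 0]]}}

```text
clock: 16.23
ee_pos: [0.6352, 0.0631, 0.1812]
ee_rot: [[-0.042, -0.001, 0.999], [-0.999, -0.0, -0.042], [0.0, -1.0, -0.001]]
force: [-0.9, 0.3, -6.2]
finger_gap: 0.0353
```

```bash

python3 - <<'E'
from h import *
_,im=snap("wrist","w9"); s=arm.read_state(); print(s["ee_pos"],s["clock"],s["ee_rot"],s["force"])
E
```

```text
[0.63550753 0.06303959 0.18160851] 16.2833 [[-4.23095591e-02  2.20976323e-04  9.99104525e-01]
 [-9.99104549e-01  1.70013729e-05 -4.23095639e-02]
 [-2.63355604e-05 -9.99999975e-01  2.20059129e-04]] [ 0.2630046  -0.32201044 -6.42611136]
```

View pics/w9.png

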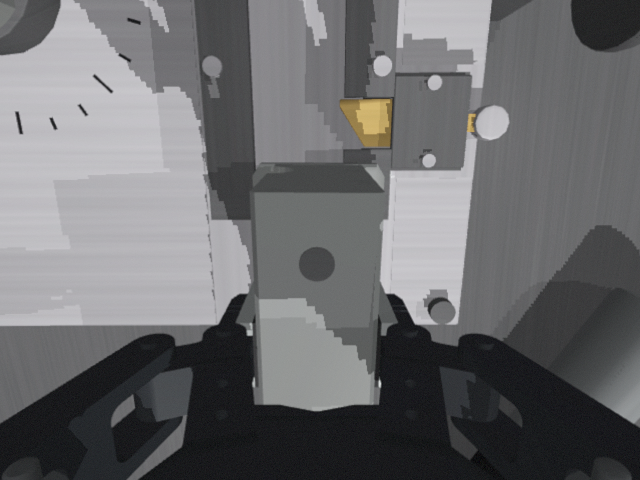

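```bash
python3 - <<'E'
import cv2
im=cv2.imread("pics/w9.png")
cv2.imwrite("pics/w9a.png",cv2.resize(im[0:230,180:420],None,fx=3.2,fy=2.6,interpolation=cv2.INTER_CUBIC))
E
```

```text
(no output)
```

View pics/w9a.png

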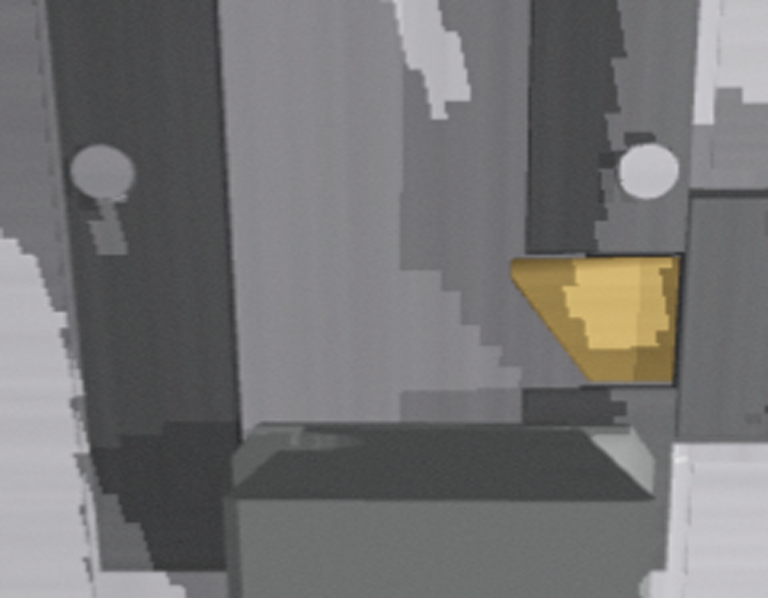

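Call:
{"op": "servo_tool", "data": {"rows": [[-0.003, -0.01, 0, 0, 0, 0], [-0.004, -0.013, 0, 0, 0, 0], [-0.0036, -0.01, 0, 0, 0, 0], [0, 0, 0, 0, 0, 0], [0, 0, 0, 0, 0, 0], [0, 0, 0, 0, 0, 0]]}}

```text
clock: 16.78
ee_pos: [0.6248, 0.0298, 0.1811]
ee_rot: [[-0.043, 0.0, 0.999], [-0.999, 0.0, -0.043], [-0.0, -1.0, 0.0]]
force: [-0.6, -0.1, -6.3]
finger_gap: 0.0353
```

```bash

python3 - <<'E'
from h import *
_,im=snap("wrist","w10"); s=arm.read_state(); print(s["ee_pos"],s["clock"],s["ee_rot"][:,2],s["force"])
cv2.imwrite("pics/w10a.png",cv2.resize(im[0:230,180:420],None,fx=3.2,fy=2.6,interpolation=cv2.INTER_CUBIC))
E
```

```text
[0.62488479 0.03007325 0.18102819] 16.8333 [ 9.99098653e-01 -4.24470081e-02  3.64962417e-04] [ 0.25218784 -0.17349419 -7.17297331]
```

View pics/w10a.png

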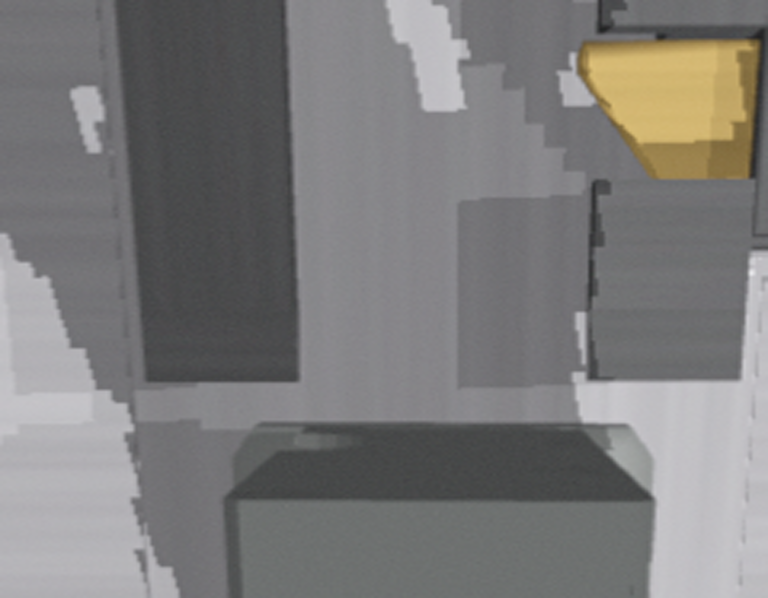

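```bash
python3 - <<'E'
from h import *
m=load("w10")
P=lambda p,z:onz(m,(180+(p[0]+.5)/3.2-.5,(p[1]+.5)/2.6-.5),z)[:2]
print("lips top",P((293,380),.128),P((596,378),.128),"bottom",P((299,380),.1235),P((587,378),.1235))
print("lips far", P((285,0),.128),P((289,0),.1235))
a,b=P((228,498),.2038),P((652,498),.2038);print("blk top",a,b,(a+b)/2,np.linalg.norm(a-b))
a,b=P((240,498),.2038),P((652,498),.2038);print("blk top",a,b,(a+b)/2,np.linalg.norm(a-b))
a,b=P((235,465),.14),P((652,465),.14);print("foot",a,b,(a+b)/2,np.linalg.norm(a-b))
a,b=P((255,424),.132),P((630,424),.132);print("foot end",a,b,(a+b)/2,np.linalg.norm(a-b))
a,b=P((150,600),.113),P((745,470),.113);print("apron",a,b)
E
```

```text
lips top [0.60652519 0.08937748] [0.64898646 0.0878806 ] bottom [0.60686678 0.0892068 ] [0.64824942 0.08776529]
lips far [0.60984255 0.14726172] [0.60992861 0.14857142]
blk top [0.60903575 0.08016226] [0.64417251 0.07864802] [0.62660413 0.07940514] 0.03516937511390304
blk top [0.61002971 0.08011991] [0.64417251 0.07864802] [0.62710111 0.07938397] 0.03417451118611131
foot [0.59915823 0.07647817] [0.65485722 0.07407638] [0.62700773 0.07527727] 0.05575074621031577
foot end [0.60118239 0.0824273 ] [0.65313261 0.08018628] [0.6271575  0.08130679] 0.05199852897007537
apron [0.57864262 0.04751589] [0.67382877 0.06913313]
```

Call:
{"op": "servo_tool", "data": {"rows": [[0.0005, 0, -0.006, 0, 0, 0], [0, 0, -0.006, 0, 0, 0], [0, 0, -0.004, 0, 0, 0], [0, 0, -0.002, 0, 0, 0], [0, 0, 0, 0, 0, 0], [0, 0, 0, 0, 0, 0]]}}

```text
clock: 17.33
ee_pos: [0.6252, 0.0304, 0.1625]
ee_rot: [[-0.042, -0.0, 0.999], [-0.999, -0.0, -0.042], [0.0, -1.0, -0.0]]
force: [-0.7, 0.7, -6.5]
finger_gap: 0.0357
```

Call:
{"op": "servo_tool", "data": {"rows": [[0, 0, -0.0006, 0, 0, 0], [0.0002, 0.005, 0, 0, 0, 0], [0.0003, 0.008, 0, 0, 0, 0], [0.0003, 0.008, 0, 0, 0, 0], [0.0003, 0.008, 0, 0, 0, 0], [0.0003, 0.008, 0, 0, 0, 0], [0.0002, 0.005, 0, 0, 0, 0], [0, 0, 0, 0, 0, 0]]}}

```text
clock: 18.0
ee_pos: [0.6273, 0.0739, 0.1627]
ee_rot: [[-0.041, 0.001, 0.999], [-0.999, 0.001, -0.041], [-0.001, -1.0, 0.001]]
force: [-0.3, 6.8, 3.2]
finger_gap: 0.035
```

Call:
{"op": "servo_tool", "data": {"rows": [[0, 0, 0.0005, 0, 0, 0], [0, 0, 0, 0, 0, 0]]}}

```text
clock: 18.17
ee_pos: [0.627, 0.0731, 0.1627]
ee_rot: [[-0.042, 0.0, 0.999], [-0.999, 0.001, -0.042], [-0.001, -1.0, 0.0]]
force: [1.0, 5.5, -1.7]
finger_gap: 0.0356
```

```bash

python3 - <<'E'
from h import *
_,im=snap("wrist","w11"); s=arm.read_state(); print(s["ee_pos"],s["clock"],s["ee_rot"],s["force"],s["ft_torque"])
E
```

```text
[0.62699326 0.07299359 0.16270386] 18.2167 [[-4.19541757e-02  3.15944453e-04  9.99119486e-01]
 [-9.99119087e-01  9.35173691e-04 -4.19544546e-02]
 [-9.47605535e-04 -9.99999513e-01  2.76431692e-04]] [ 1.17031128  6.13070886 -3.15025745] [0.51041396 0.13660095 0.05647224]
```

View pics/w11.png

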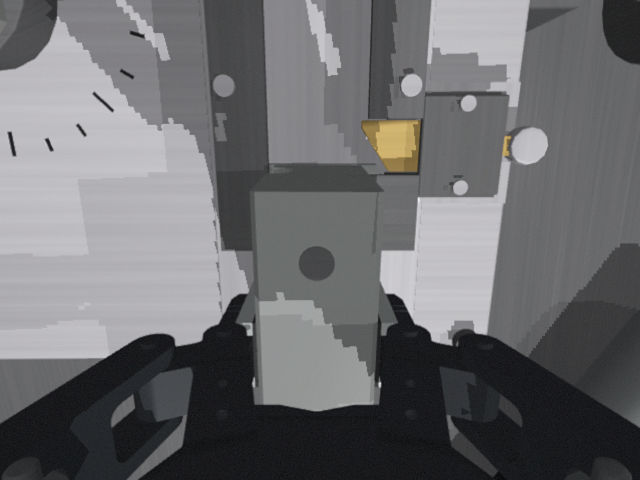

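Call:
{"op": "servo_tool", "data": {"rows": [[0.0002, 0.004, 0, 0, 0, 0], [0.0002, 0.006, 0, 0, 0, 0], [0.0002, 0.006, 0, 0, 0, 0], [0.0003, 0.006, 0, 0, 0, 0], [0.0002, 0.006, 0, 0, 0, 0], [0.0002, 0.006, 0, 0, 0, 0], [0.0003, 0.006, 0, 0, 0, 0], [0, 0, 0, 0, 0, 0]]}}

```text
clock: 18.88
ee_pos: [0.6276, 0.1134, 0.1625]
ee_rot: [[-0.041, -0.002, 0.999], [-0.999, 0.0, -0.041], [0.0, -1.0, -0.002]]
force: [-5.1, 4.1, 3.6]
finger_gap: 0.0354
```

Call:
{"op": "servo_tool", "data": {"rows": [[0.0002, 0.005, 0, 0, 0, 0], [0.0003, 0.007, 0, 0, 0, 0], [0.0003, 0.007, 0, 0, 0, 0], [0.0003, 0.007, 0, 0, 0, 0], [0.0003, 0.007, 0, 0, 0, 0], [0.0003, 0.007, 0, 0, 0, 0], [0.0003, 0.007, 0, 0, 0, 0], [0.0003, 0.007, 0, 0, 0, 0], [0.0003, 0.007, 0, 0, 0, 0], [0.0002, 0.005, 0, 0, 0, 0], [0, 0, 0, 0, 0, 0]]}}

```text
clock: 19.8
ee_pos: [0.6305, 0.1791, 0.1625]
ee_rot: [[-0.042, -0.001, 0.999], [-0.999, 0.0, -0.042], [-0.0, -1.0, -0.001]]
force: [-5.6, 3.2, 3.8]
finger_gap: 0.0352
```

```bash

python3 - <<'E'
from h import *
_,im=snap("wrist","w12"); s=arm.read_state(); print(s["ee_pos"],s["clock"],s["force"],s["ft_torque"])
E
```

```text
[0.63055564 0.17903681 0.16261233] 19.85 [-7.26763544  5.43404412  2.70948609] [ 0.51360617  1.28837319 -0.22360835]
```

View pics/w12.png

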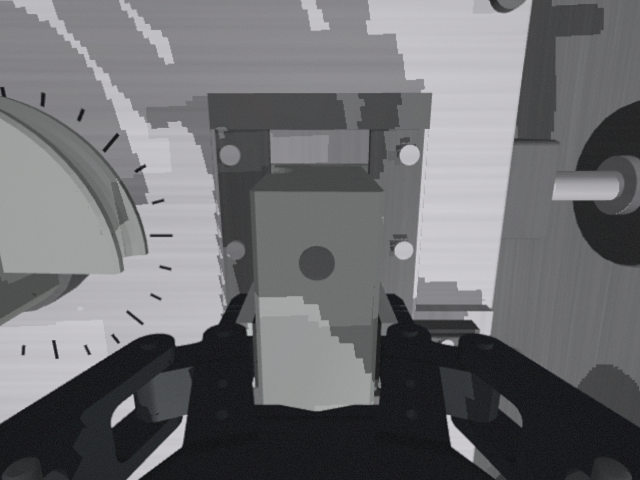

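Call:
{"op": "servo_tool", "data": {"rows": [[0.0001, 0.004, 0, 0, 0, 0], [0.0001, 0.004, 0, 0, 0, 0], [0.0001, 0.003, 0, 0, 0, 0], [0, 0, 0, 0, 0, 0]]}}

```text
clock: 20.18
ee_pos: [0.6311, 0.1898, 0.1626]
ee_rot: [[-0.042, -0.001, 0.999], [-0.999, 0.0, -0.042], [-0.0, -1.0, -0.001]]
force: [-6.5, 3.1, 1.0]
finger_gap: 0.0351
```

Call:
{"op": "servo_tool", "data": {"rows": [[0, 0.002, 0, 0, 0, 0], [0, 0.001, 0, 0, 0, 0], [0, 0, 0, 0, 0, 0]]}}

```text
clock: 20.43
ee_pos: [0.6319, 0.1924, 0.1627]
ee_rot: [[-0.042, 0.001, 0.999], [-0.999, 0.0, -0.042], [-0.0, -1.0, 0.001]]
force: [-0.6, -0.5, -2.9]
finger_gap: 0.0353
```

The sideways force dropped from −6.5 N to about zero, which suggests the catch clicked out. I'll push gently to feel for the stop.

Call:
{"op": "servo_tool", "data": {"rows": [[0, 0.001, 0, 0, 0, 0], [0, 0.0007, 0, 0, 0, 0], [0, 0, 0, 0, 0, 0]]}}

```text
clock: 20.68
ee_pos: [0.6318, 0.1936, 0.1626]
ee_rot: [[-0.042, 0.0, 0.999], [-0.999, -0.0, -0.042], [0.0, -1.0, 0.0]]
force: [1.3, -4.1, -3.2]
finger_gap: 0.0361
```

Call:
{"op": "servo_tool", "data": {"rows": [[0, 0.0008, 0, 0, 0, 0], [0, 0, 0, 0, 0, 0]]}}

```text
clock: 20.85
ee_pos: [0.6318, 0.1938, 0.1626]
ee_rot: [[-0.042, 0.0, 0.999], [-0.999, -0.001, -0.042], [0.001, -1.0, 0.0]]
force: [1.1, -10.1, -3.6]
finger_gap: 0.0353
```

At the stop (−10 N, no further travel). Release, rise, and check.

Call:
{"op": "servo_tool", "data": {"rows": [[0, -0.001, 0, 0, 0, 0], [0, 0, 0, 0, 0, 0], [0, 0, 0, 0, 0, 0], [0, 0, 0, 0, 0, 0], [0, 0, 0, 0, 0, 0]], "grip": 0.0854}}

```text
clock: 21.27
ee_pos: [0.6317, 0.194, 0.1629]
ee_rot: [[-0.042, 0.0, 0.999], [-0.999, 0.0, -0.042], [-0.0, -1.0, 0.0]]
force: [-0.2, 0.9, 0.7]
finger_gap: 0.085
```

Call:
{"op": "servo_tool", "data": {"rows": [[0, 0, 0.01, 0, 0, 0], [0, 0, 0.02, 0, 0, 0], [0, 0, 0.03, 0, 0, 0], [0, 0, 0.035, 0, 0, 0], [0, 0, 0.035, 0, 0, 0], [-0.014, -0.025, 0.03, 0, 0, 0], [-0.014, -0.025, 0, 0, 0, 0], [-0.014, -0.025, 0, 0, 0, 0], [0, 0, 0, 0, 0, 0], [0, 0, 0, 0, 0, 0], [0, 0, 0, 0, 0, 0]]}}

```text
clock: 22.18
ee_pos: [0.5899, 0.1189, 0.3235]
ee_rot: [[-0.042, 0.001, 0.999], [-0.999, 0.0, -0.042], [-0.0, -1.0, 0.001]]
force: [0.4, 0.0, -0.3]
finger_gap: 0.0855
```

```bash

python3 - <<'E'
from h import *
_,im=snap("wrist","w13"); s=arm.read_state(); print(s["ee_pos"],s["clock"],s["force"])
cv2.imwrite("pics/w13a.png",cv2.resize(im[0:290,120:520],None,fx=2,fy=2,interpolation=cv2.INTER_CUBIC))
_,b=snap("scene","s13")
E
```

```text
[0.58999548 0.1192256  0.32314254] 22.2333 [ 0.20200316  0.41116289 -0.22435379]
```

View pics/w13a.png

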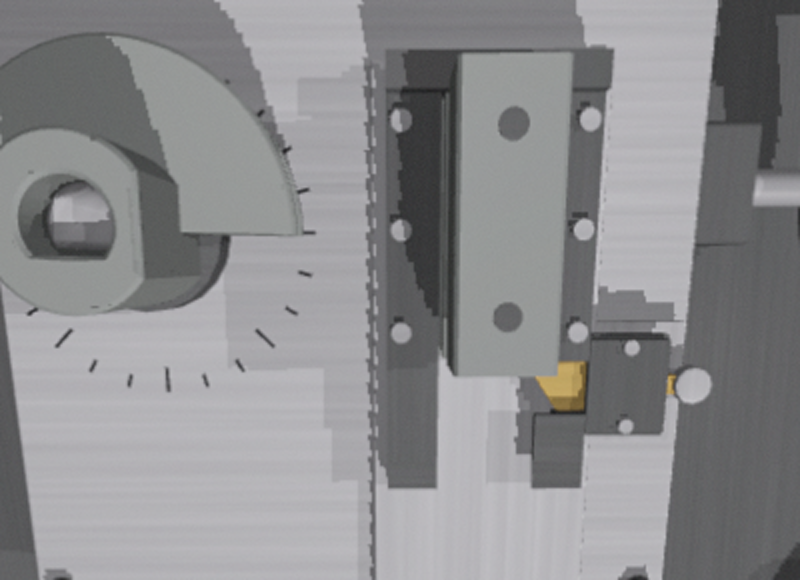

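View pics/s13.png

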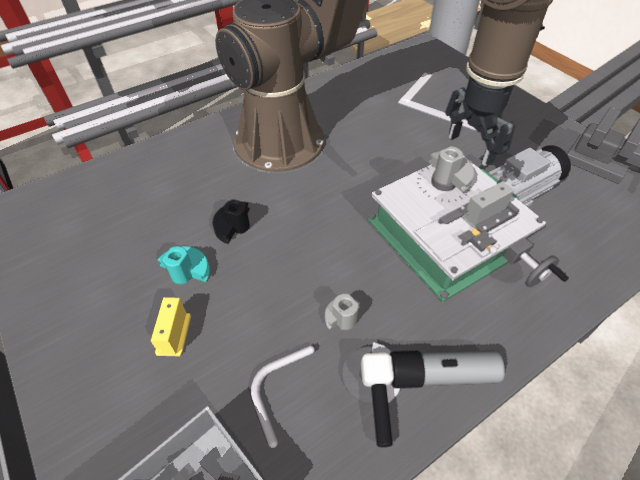

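```bash
python3 - <<'E'
from h import *
m6=load("w6");m=load("w13")
F6=lambda p:(360+(p[0]+.5)/3-.5,20+(p[1]+.5)/2-.5)
F=lambda p:(120+(p[0]+.5)/2-.5,(p[1]+.5)/2-.5)
k6=onz(m6,F6((523,346)),.121);s6=(onz(m6,F6((439,310)),.13)+onz(m6,F6((426,386)),.13))/2
k=onz(m,F((693,385)),.121);s=(onz(m,F((632,348)),.13)+onz(m,F((625,426)),.13))/2
print("knob reach start/now",np.linalg.norm((k6-s6)[:2]),np.linalg.norm((k-s)[:2]))
zt=.185
c=[onz(m,F(p),zt)[:2] for p in [(460,55),(572,53),(455,376),(558,376)]]
print("block ctr",sum(c)/4)
scr=[onz(m,F(p),.129)[:2] for p in [(401,120),(590,119),(401,230),(584,229),(400,332),(578,332)]]
for i in (0,2,4):print((scr[i]+scr[i+1])/2)
zb=.201
c=np.array([onz(m,F(p),zb)[:2] for p in [(20,220),(30,190),(60,172),(100,185),(116,220)]]);q=np.linalg.lstsq(np.c_[2*c,np.ones(len(c))],(c**2).sum(1),rcond=None)[0];print(q[:2])
s0=cv2.imread("pics/scene0.png").astype(int);s1=cv2.imread("pics/s13.png").astype(int)
for r in [(285,335,325,362),(340,445,250,320)]: print(np.abs(s0-s1)[r[0]:r[1],r[2]:r[3]].max())
# bevel at collar: side view crop
a=arm.camera("side")[:,:,::-1]; cv2.imwrite("pics/d14.png",cv2.resize(a[110:230,200:360],None,fx=5,fy=5,interpolation=cv2.INTER_CUBIC))
E
```

```text
knob reach start/now 0.030357775952068986 0.03007761043128184
block ctr [0.6308117  0.19471945]
[0.633241  0.2349912]
[0.63178897 0.19517221]
[0.63003738 0.15533214]
[0.49414527 0.19994823]
7
8
```

View pics/d14.png

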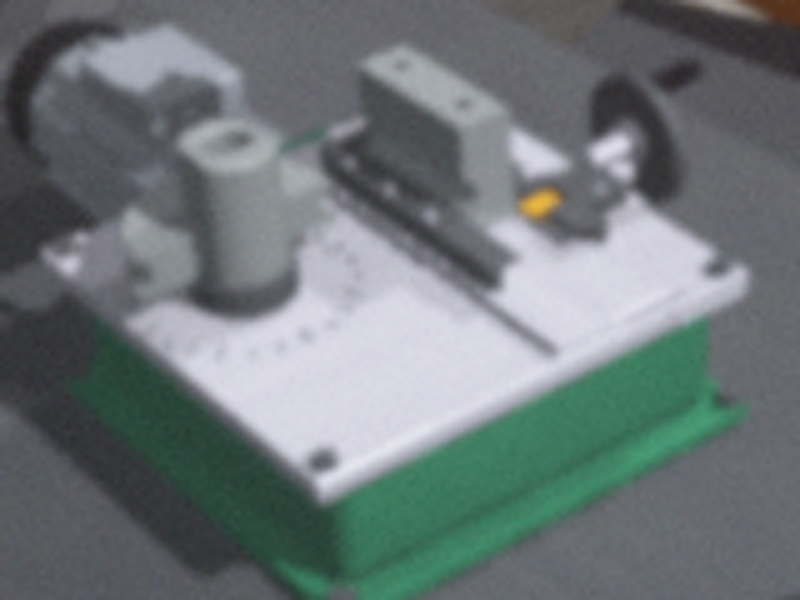

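```bash
python3 -c "
from plant import arm
print(arm.hand_in())"
```

```text
the job is handed in; nothing more can be done
None
```

I put the larger grey former on the drive shaft and the grey guide block in the slideway, then handed the job in at about 22 s of the 64 s limit. The hand-in itself gave no verdict.

**Former:**
- It went down over the shaft without jamming. The wrist force rose from −7.5 N to +4 N at collar height, which is the contact I expected.
- The last pictures show it upright on the collar with the shaft in its bore, turned to about −3.3° across the flats.
- The shaft's flat was harder to read: two views gave −1.9° and −5.7°. Both are well within the 0.2 rad allowed.
- Wrist-camera readings of the former's axis disagreed by 1–2 mm, within the calibration and the 5 mm allowed.

**Guide block:**
- It is groove-side towards the shaft and pushed to the end stop, where −10 N gave no further travel.
- The catch's sideways push of about 6 N dropped to zero shortly before the stop.
- Afterwards the catch knob stood where it did at the start (30.1 mm from its screws, against 30.4 mm), so the catch is out. I judged that from pictures and force, because the catch joint itself can't be read.

The smaller former and the bent tube look the same in the scene picture as at the start. The gripper was open and clear of everything at the end.

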